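Hold a spring clip gaping over the edge of a card on a rotary desk stand

ROBOT

A 6-joint arm with a two-finger parallel gripper is mounted at the origin on the work surface. World frame = base frame: x ahead of the robot, y to its left, z up, the work surface at z = 0. Lengths are in mm, angles in rad, forces in N, time in s.
With the tool pointing down it reaches from about 300 to 850 mm from the base axis. Payload 5.4 kg.
Tool frame: the origin (TCP) lies between the finger pads; the fingertips stand 14 mm ahead of it and the grasp point (between the pads) lies 5 mm behind it; y points along the fingers, x is the direction in which the jaws open and shut, and the axes are right-handed (so a half turn about y gives the same grasp; the last joint's range is limited). The gripper opens to 85 mm and grips with 20 to 120 N. Pads are 22 mm wide; open, the fingers measure 114 mm over their backs; the gripper's body (76 mm by 85 mm) begins 54 mm behind the grasp point. The pads swing forward as they close: fully open they stand 13 mm farther back than shut.
Start: joints at [-1.326, 0.158, 1.597, -0, 1.386, -0.21], TCP at [252.563, -516.545, 245.299] pointing down, gripper open.
Joint ranges: [-2.91, 2.91], [-0.94, 2.29], [0.18, 2.7], [-1.29, 4.43], [0.17, 2.64], [-3, 3]. Speed limits (rad/s): [2.57, 2.57, 3.14, 3.14, 3.14, 3.14].

INTERFACE

Orientations are given as a unit quaternion [w, x, y, z].
In Python, from cell import manip gives the robot as it stands.
- The arm moves only by the tool send_rows, never from a script. Its argument "moves" is a list that holds one entry, the list of rows, each a list of 5 numbers: the shift along the world's x, y, z in cm, then the turn about the world's z in degrees, then the finger opening in cm, from 0 to 8.54. In form: [[[dx, dy, dz, turn, grip], ...]]. A call has exactly 5 rows; each row shifts and turns the commanded pose from where the row before left it; what a row does not reach is not made up. A row lasts 1/8 s, in which the tool goes at most 62.5 mm and 10.7 degrees, less where a joint would pass 70% of its speed; a pose out of reach is approached as far as the arm can. A call is refused whole if a number of a shift passes 6.25 or a number of a turn 10.7, either way. A call with a gripper value outside its range is refused whole. The fingers move at their own pace and stop on an object; the grip force is fixed at half the most. Time passes only in rows, so rows that do not move let the fingers close, or fill a call up. It gives the time, the measured TCP pose, the force and the opening at its end, in the units of the state.
- manip.get_state(): the state, without advancing time (a new reading comes with each control period).
- manip.capture(name): name is "scene" or "side" or "wrist"; returns the picture (384x512x3 uint8, blue, green, red); there is no depth.
- manip.camera_model(name): a dict with "fx", "fy", "cx", "cy" (pixels), "rvec" (rotation vector, rad) and "tvec" (3), from world to camera coordinates, as OpenCV has them. Camera axes: x right, y down, z forward; pixel columns grow to the right and rows downward; lengths in mm; the calibration is good to about 2 mm. A picture is of the moment at which its call begins: read the wrist's pose just before it. camera_model takes no time and is no camera call; for the wrist camera it gives the pose at the moment of the call.
- manip.hand_in(): hands the job in, once; it reports no verdict.
The state is a dict: "time_s": time; "q": joint angles; "qvel": joint speeds; "effort": joint torques, N m; "position": TCP position; "tool_rot": TCP orientation; "force": force on the tool from outside, world axes, zero at the start; "torque": the same for the moment, N m; "width": finger opening in mm.
Only numpy, scipy, OpenCV 4.12 (cv2) and the standard library are available. Lean on these libraries where they do the work, as an engineer would, in place of code of your own. Each camera call takes 0.05 s, during which the arm holds its last target.

TASK

First turn the rotary card stand anticlockwise by its red-topped peg until the peg is in line with the brass plunger and the stand clicks into its detent. Then squeeze the red spring clip open, lift it off its metal parking tongue, and lower it, held wide open, over the middle of the yellow card's top edge so that its jaws gape astride the card, one on each side and square to it, without the clip touching the stand. Finish while still holding the clip squeezed open there, ready for sheets to be slipped in, the stand still in its detent and the other things on the desk left where they were.

Things in the scene. Friction and masses are not known exactly. Their poses are not given: they have to be found in the camera images.
- turntable (a joint): Turn of the rotary card stand (wooden disc 208 mm across, top 28 mm above the desk), rad, anticlockwise from above positive. It stays where it is left, save at its one detent at 1.05 rad: there the plunger drops between two black ridges on the rim. Each ridge (0.065 rad before and after) takes about 4 N at the peg to pass. Starts between 0 and 0.5; end stops at -0.1 and 1.17.
- stand_base: Fixed black foot of the card stand, 192 mm across. On its -x side, 113 mm to 160 mm from the axis, a sprung brass plunger in a black block (34 mm high) points at the disc's rim; at the detent the peg stands in line with it. Origin on the desk on the turning axis.
- peg (a point): Upright steel peg, 16 mm across (red cap 18 mm), on the disc 90 mm from the turning axis, straight out from the card's face. It reaches from 28 to 100 mm above the desk; this point is on its axis, 85 mm up. Grip or push it from above to turn the stand; it is round and may turn in the fingers. Axes turn with the disc.
- card_top (a point): Middle of the top edge of the stiff yellow card fixed upright on the disc: on the vertical turning axis, 135 mm above the desk. Card: 5 mm thick along this x, 120 mm long along y, free for 80 mm down from the edge. z up; axes turn with the disc. The peg is 90 mm away on the -x side; things up to 70 mm above the desk are fixed to the disc on the +x side.
- clip_pivot (a point): Middle of the hinge barrel (12 mm thick, 54 mm long) of the red spring clip, 52 mm wide, about 120 g. It starts standing handles up, jaws down, pinched on the park's tongue, the barrel on the tongue's top, this point 91 mm above the desk. x: along barrel and tongue; y: the way jaws spread and handles are squeezed. Axes are those of half A (-y side), which leans up to 0.45 rad when squeezed.
- clip_handles (a point): Point midway between the clip's two handle bars when shut, 38 mm above the pivot (fixed to half A). The bars are round, 10 mm thick, 46 mm long along x, 54 mm over both along y when shut. Squeezing them together (3 N to start, 8 N at the end) spreads the jaws, up to a stop: then 17 mm over both and 44 mm above the pivot.
- jaw_a (a point): Lower tip of half A's jaw (the -y half), 34 mm below and 4 mm to the side of the pivot when closed.
- jaw_b (a point): Lower tip of the other jaw (half B, the +y half), likewise.
- clip_open (a joint): Opening angle between the clip's halves, rad: 0 as it grips the 5 mm tongue, 0.9 fully squeezed against its stop, when the jaw tips stand about 34 mm apart inside and 29 mm below the pivot. The spring shuts it when let go.
- park: The fixed clip park: dark steel foot 110 x 80 x 14 mm with the 70 x 5 mm aluminium tongue along its x, up to 85 mm above the desk. Origin under the middle of the foot.
- mug: Blue mug, 80 mm across, 95 mm high, handle at its +y; bystander. Origin under its middle.
- mouse: Black computer mouse, 105 x 60 x 34 mm; bystander. Origin under its middle.
- notes: Yellow block of sticky notes, 76 x 76 x 22 mm; bystander. Origin under its middle.
- highlighter: Flat orange highlighter with a white cap, 125 mm long, 17 mm high; bystander. Origin underneath it.
- stapler: Blue and black stapler, 130 x 36 x 46 mm; bystander. Origin under its middle.
- plant_pot: Terracotta pot, 100 mm across, 85 mm high, with leaves up to 150 mm; bystander. Origin under its middle.
Not all that is in view belongs to the job. What is shaped like the park but pink or purple is not meant.

How it is judged:
By the outcome, as a careful person would: the job done as asked, in the order asked, and still so for the second after the job is handed in, while the arm keeps its last pose, push and grip.
It also fails if it takes over 51 s, if anything falls off the work surface, if the arm or the gripper's body presses on something with over 40 N, if the wrist force passes 120 N, or if a joint passes its speed limit or range.

## Working session

There is one attempt and no reset: what is moved stays moved. The work goes in short steps, Python scripts to look and compute and a tool call to move; the robot and the scene stay as the last step left them, time stands still between calls to the robot, and variables do not carry over. Pictures are saved under pics/ and viewed, and the job is handed in when it is done.

Besides the shell and the picture viewer there is one more tool, called as name(argument=value, ...), one argument or row to a line, values as JSON. send_rows: Moves the arm, as the interface text tells. Its arguments: {"type":"object","properties":{"moves":{"type":"array"}},"required":["moves"]}

```bash
ls; mkdir -p pics; cat > h.py <<'E'
import numpy as np, cv2
from cell import manip
def cam(n):
    m=manip.camera_model(n); R=cv2.Rodrigues(np.array(m["rvec"],float))[0]; t=np.array(m["tvec"],float).ravel()
    return m,R,t
def proj(n,P):
    m,R,t=cam(n); p=R@np.array(P,float)+t
    return np.array([m["fx"]*p[0]/p[2]+m["cx"],m["fy"]*p[1]/p[2]+m["cy"]])
def ray(n,uv,c=None):
    m,R,t=c or cam(n); d=R.T@np.array([(uv[0]-m["cx"])/m["fx"],(uv[1]-m["cy"])/m["fy"],1.])
    return -R.T@t,d/np.linalg.norm(d)
def onz(n,uv,z,c=None):
    o,d=ray(n,uv,c); return o+d*(z-o[2])/d[2]
def tri(rs):
    A=np.zeros((3,3));b=np.zeros(3)
    for o,d in rs:
        M=np.eye(3)-np.outer(d,d);A+=M;b+=M@o
    p=np.linalg.solve(A,b); return p,[np.linalg.norm((np.eye(3)-np.outer(d,d))@(p-o)) for o,d in rs]
E
python3 - <<'E'
from h import *
s=manip.get_state();print(s)
for n in ("scene","side","wrist"):
    c=cam(n);print(n,-c[1].T@c[2],c[0]["fx"],c[1][2])
    cv2.imwrite(f"pics/{n}0.png",manip.capture(n))
E
```

```text
pics
{'time_s': 0.0, 'q': array([-1.32609228e+00,  1.59049959e-01,  1.59822282e+00,  1.78900076e-05,
        1.38621226e+00, -2.10081185e-01]), 'qvel': array([ 0.00087222, -0.00017576, -0.00010128,  0.00082573,  0.00010389,
        0.00091767]), 'effort': array([-1.58940289e-03, -3.95999658e+01, -3.31431663e+01, -3.93018790e-04,
        8.38529959e-03,  2.20086707e-05]), 'position': array([ 252.43369385, -515.98937225,  244.32108132]), 'tool_rot': array([ 0.60031619, -0.59937758,  0.37488746, -0.37393366]), 'force': array([-0.76728732,  0.60628641,  1.2781274 ]), 'torque': array([-0.01034283, -0.02332253,  0.00161738]), 'width': 85.42353343595761}
scene [1209.32030854 -433.51175532  987.10085326] 365.3437888740491 [-0.55575736  0.36653863 -0.74617906]
side [139.05483718 767.12984832 575.99760903] 351.24989700060314 [ 0.40273634 -0.78155179 -0.47642443]
wrist [ 328.5799629  -479.76100107  372.07211578] 267.07373685440007 [-0.29071661 -0.14141118 -0.9463016 ]
```

View pics/scene0.png

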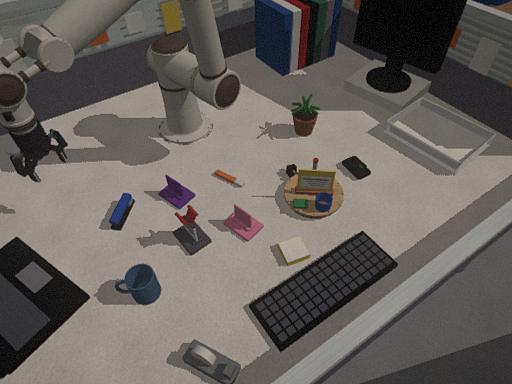

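View pics/side0.png

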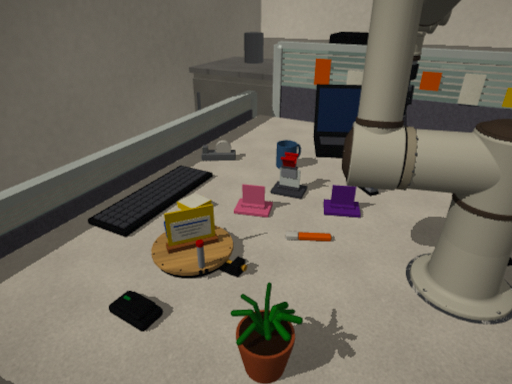

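View pics/wrist0.png

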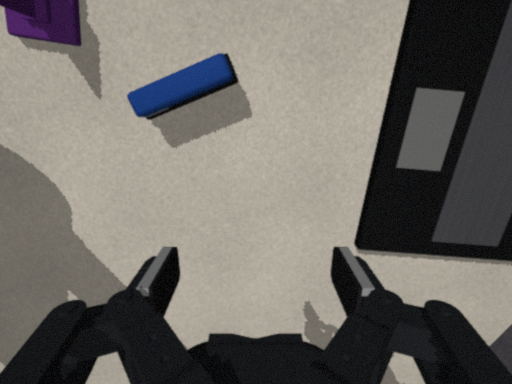

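```bash
python3 - <<'E'
import cv2,numpy as np
a=cv2.imread("pics/scene0.png");b=cv2.imread("pics/side0.png")
f=lambda i,x,y,w,h,k:cv2.resize(i[y:y+h,x:x+w],(w*k,h*k),interpolation=cv2.INTER_CUBIC)
A=np.hstack([f(a,250,145,100,75,4),f(a,150,185,100,75,4)]);B=np.hstack([f(b,145,190,125,95,3),f(b,245,135,100,95,3)[:, :300]])
cv2.imwrite("pics/c1.png",A);cv2.imwrite("pics/c2.png",B)
for n,i in(("scene",a),("side",b)):
    h=cv2.cvtColor(i,cv2.COLOR_BGR2HSV)
    m=cv2.inRange(h,(0,170,90),(5,255,255))|cv2.inRange(h,(174,170,90),(180,255,255))
    k,l,s,c=cv2.connectedComponentsWithStats(m)
    for j in range(1,k):
        if s[j,4]>5: print(n,"red",s[j],c[j])
    m=cv2.inRange(h,(23,150,90),(33,255,255))
    k,l,s,c=cv2.connectedComponentsWithStats(m)
    for j in range(1,k):
        if s[j,4]>15: print(n,"yel",s[j],c[j])
E
```

```text
scene red [286   0  24  10  93] [298.13978495   3.82795699]
scene red [314 158   4   3  10] [315.5 159.2]
scene red [188 205  10  11  19] [192.89473684 210.42105263]
scene red [176 213  14  12  42] [181.69047619 218.64285714]
scene yel [161   1  21  33 399] [171.04260652  16.84711779]
side red [281 152  17  12 114] [289.98245614 156.61403509]
side red [196 240   7   7  38] [198.52631579 242.60526316]
side yel [502  88  10  20 140] [507.63571429  98.42142857]
side yel [164 200  50  46 684] [186.65789474 215.11988304]
side yel [208 218   7  18  48] [211.95833333 228.3125    ]
side yel [177 239  15   3  20] [183.95 240.25]
```

View pics/c1.png

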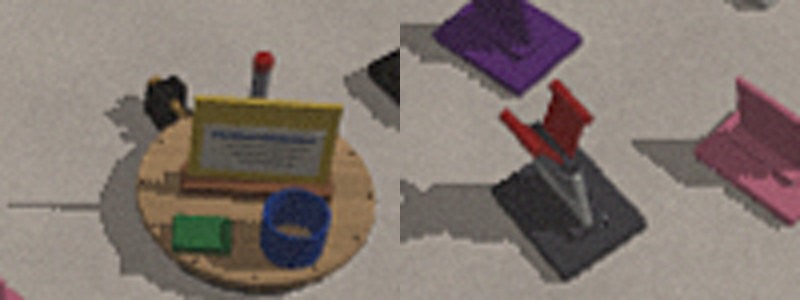

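View pics/c2.png

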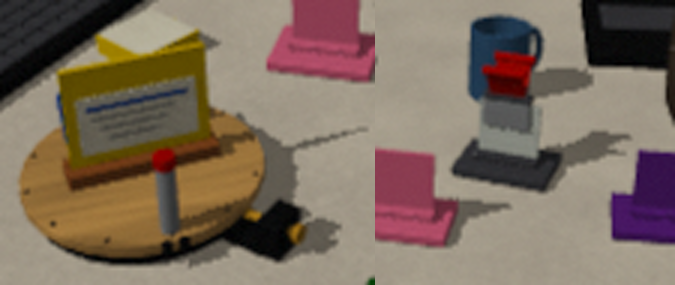

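```bash
python3 - <<'E'
from h import *
S=lambda u,v:(u/4+250,v/4+145)
S2=lambda u,v:((u-400)/4+150,v/4+185)
D=lambda u,v:(u/3+145,v/3+190)
D2=lambda u,v:((u-375)/3+245,v/3+135)
P=lambda a,b:tri([ray("scene",a),ray("side",b)])
print("peg",P((315.5,159.5),(198.5,242)), onz("scene",(315.5,159.5),99), onz("side",(198.5,242),98))
for s,d in (((195,97),(208,42)),((340,105),(60,68))):
    print("card",P(S(*s),D(*d)),onz("scene",S(*s),135),onz("side",D(*d),135))
print("disc c",onz("scene",S(256,190),28),onz("side",D(143,185),28))
print("plunger blk",onz("scene",S(165,95),34),onz("side",D(285,210),34))
for p in((492,190),(645,222),(568,272)):print("foot",onz("scene",S2(*p),14))
for p in((455,168),(540,180),(562,150),(480,138)):print("footS",onz("side",D2(*p),14))
for p in((500,112),(545,158),(556,85),(590,120)):print("clip",onz("scene",S2(*p),130))
for p in((485,66),(530,68),(495,52),(535,57)):print("clipS",onz("side",D2(*p),130))
for n in["scene","side"]: print(n,proj(n,[500,-300,91]))
E
```

```text
peg (array([548.95127232, 248.6604842 ,  97.96817979]), [np.float64(0.39899794645363557), np.float64(0.3989979464535772)]) [550.03660431 248.11032143  99.        ] [548.64314702 248.40865014  98.        ]
card (array([576.70981353, 143.47635286, 134.94171974]), [np.float64(4.297317805951115), np.float64(4.297317805950977)]) [580.48143793 145.73263901 135.        ] [573.94696437 140.01594416 135.        ]
card (array([655.35271925, 232.85530919, 137.21643682]), [np.float64(2.2582940775361937), np.float64(2.2582940775360525)]) [655.51276377 236.19770861 135.        ] [656.15672269 228.76311038 135.        ]
disc c [621.16473121 190.40850189  28.        ] [598.07153569 212.48210063  28.        ]
plunger blk [488.07760679 193.54812951  34.        ] [473.20582985 192.73517153  34.        ]
foot [ 482.61322989 -285.19881435   14.        ]
foot [ 580.74630754 -198.58666419   14.        ]
foot [ 586.81798442 -270.44712702   14.        ]
footS [ 568.25757152 -195.29940213   14.        ]
footS [ 472.70872787 -212.90514152   14.        ]
footS [ 475.83665423 -293.35153876   14.        ]
footS [ 573.63253102 -278.20276789   14.        ]
clip [ 508.22686015 -267.08533574  130.        ]
clip [ 565.64550975 -258.86008458  130.        ]
clip [ 509.05374326 -220.78041518  130.        ]
clip [ 553.55364527 -215.48819637  130.        ]
clipS [ 549.99898824 -227.46209487  130.        ]
clipS [ 504.11112272 -244.8276963   130.        ]
clipS [ 556.24071461 -270.39037105  130.        ]
clipS [ 510.68664191 -277.14037303  130.        ]
scene [166.33518899 224.05974957]
side [302.95192202 162.85903768]
```

send_rows(
  moves=[
    [[3.8,4.2,1.5,0,8.5],[3.8,4.2,1.5,0,8.5],[3.8,4.2,1.5,0,8.5],[3.8,4.2,1.5,0,8.5],[3.8,4.2,1.5,0,8.5]],
  ],
)

```text
time_s: 0.78
position: [443.5, -304.9, 320.6]
tool_rot: [0.6, -0.6, 0.375, -0.374]
force: [-0.1, -0.4, -0.2]
width: 85.0
```

```bash
cat >> h.py <<'E'
from scipy.spatial.transform import Rotation as Ro
def st():
    s=manip.get_state(); q=s["tool_rot"]; R=Ro.from_quat([q[1],q[2],q[3],q[0]]).as_matrix()
    print("t",round(s["time_s"],2),"pos",s["position"].round(1),"x",R[:,0].round(3),"y",R[:,1].round(3),"z",R[:,2].round(3),"F",s["force"].round(1),"w",round(s["width"],1),"q",s["q"].round(2)); return s,R
def shot(n,f):
    c=cam(n); i=manip.capture(n); cv2.imwrite("pics/"+f+".png",i); np.savez("pics/"+f+".npz",rvec=c[0]["rvec"],tvec=c[0]["tvec"],K=[c[0][k] for k in("fx","fy","cx","cy")]); return i
def lc(f):
    z=np.load("pics/"+f+".npz"); K=z["K"]; return dict(fx=K[0],fy=K[1],cx=K[2],cy=K[3]),cv2.Rodrigues(z["rvec"])[0],z["tvec"].ravel()
E
python3 - <<'E'
from h import *
st(); shot("wrist","w1")
E
```

```text
t 0.78 pos [ 443.5 -304.9  320.6] x [ 0.439 -0.898 -0.   ] y [-0.  0. -1.] z [ 0.898  0.439 -0.   ] F [-0.1 -0.4 -0.2] w 85.0 q [-0.83  0.02  1.6   0.    1.52  0.29]
```

View pics/w1.png

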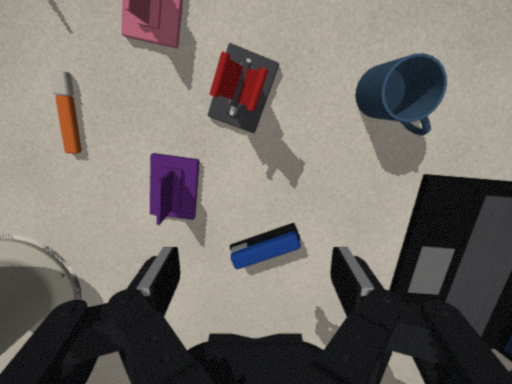

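```bash
cat > m1.py <<'E'
from h import *
import sys
f=sys.argv[1]; x0,y0,w,h=map(int,sys.argv[2:6])
i=cv2.imread(f"pics/{f}.png");c=lc(f)
cv2.imwrite(f"pics/{f}c.png",cv2.resize(i[y0:y0+h,x0:x0+w],None,fx=5,fy=5,interpolation=cv2.INTER_CUBIC))
H=cv2.cvtColor(i,cv2.COLOR_BGR2HSV)
m=cv2.inRange(H,(0,150,60),(6,255,255))|cv2.inRange(H,(172,150,60),(180,255,255))
cs=cv2.findContours(m,0,2)[0]
for k in cs:
    if cv2.contourArea(k)>60:
        r=cv2.minAreaRect(k);b=cv2.boxPoints(r);print("red",np.round(r[0],1),np.round(r[1],1),"ctr@129",onz("wrist",r[0],129,c).round(1));print(np.array([onz("wrist",p,129,c)[:2] for p in b]).round(1).tolist(), b.round(0).tolist())
roi=np.zeros(m.shape,np.uint8);roi[y0:y0+h,x0:x0+w]=255
V=cv2.inRange(H,(0,0,0),(180,90,75))|m; 
k=max(cv2.findContours(V&roi,0,2)[0],key=cv2.contourArea)
print("foot hull area",cv2.contourArea(k))
E
python3 m1.py w1 190 30 120 115
```

```text
red [251.4  87.1] [19.9 44.3] ctr@129 [ 532.7 -258.   129. ]
[[507.6, -249.4], [553.4, -245.0], [556.9, -266.2], [510.9, -271.7]] [[235.0, 105.0], [249.0, 63.0], [268.0, 69.0], [254.0, 111.0]]
red [227.   76.3] [24.  44.9] ctr@129 [ 530.8 -229.   129. ]
[[504.9, -218.9], [550.6, -213.9], [555.7, -238.8], [510.0, -245.1]] [[209.0, 95.0], [222.0, 51.0], [245.0, 58.0], [232.0, 101.0]]
foot hull area 3958.5
```

View pics/w1c.png

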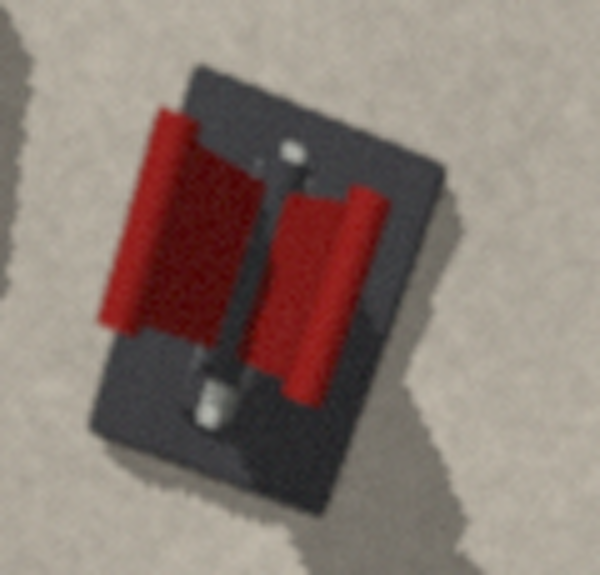

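```bash
python3 - <<'E'
from h import *
c=lc("w1")
g=lambda u,v,z:onz("wrist",(u/5+190,v/5+30),z,c)[:2]
ft=np.array([g(*p,14) for p in((197,65),(445,163),(325,515),(90,430))])
print("foot",ft.round(1).tolist(),ft.mean(0).round(1),[np.linalg.norm(ft[k]-ft[k-1]).round(1) for k in range(4)])
bl=[g(180,115,129),g(118,330,129)];br=[g(368,188,129),g(303,402,129)]
print("bars",np.round(bl,1).tolist(),np.round(br,1).tolist(),"mid",np.mean(bl+br,axis=0).round(1))
t=[g(293,152,85),g(211,405,85)];print("tongue",np.round(t,1).tolist(),np.mean(t,axis=0).round(1))
ang=lambda a,b:np.degrees(np.arctan2(a[1]-b[1],a[0]-b[0])).round(1)
print(ang(*bl),ang(*br),ang(*t),ang((ft[0]+ft[1])/2,(ft[2]+ft[3])/2),ang((ft[0]+ft[3])/2,(ft[1]+ft[2])/2)-90)
print(g(250,270,97))
E
```

```text
foot [[576.7, -200.0], [585.5, -276.0], [478.8, -288.9], [470.0, -211.5]] [ 527.7 -244.1] [np.float64(107.4), np.float64(76.5), np.float64(107.4), np.float64(77.9)]
bars [[551.3, -218.7], [505.8, -223.8]] [[556.3, -261.2], [510.1, -267.8]] mid [ 530.9 -242.9]
tongue [[560.5, -240.1], [497.6, -246.6]] [ 529.1 -243.4]
6.4 8.1 5.9 6.5 6.599999999999994
[ 531.13342824 -242.84726937]
```

send_rows(
  moves=[
    [[1.0,4.5,0.5,0,8.5],[1.0,4.5,0.5,0,8.5],[1.0,4.5,0,0,8.5],[1.0,4.5,0,0,8.5],[1.0,4.5,0,0,8.5]],
  ],
)

```text
time_s: 1.45
position: [492.5, -80.2, 330.0]
tool_rot: [-0.6, 0.6, -0.375, 0.374]
force: [-0.0, -0.4, 0.3]
width: 85.3
```

send_rows(
  moves=[
    [[1.0,4.5,0,0,3.5],[1.0,4.5,0,0,3.5],[1.0,4.5,0,0,3.5],[1.0,4.5,0,0,3.5],[0,0,0,0,3.5]],
  ],
)

```text
time_s: 2.08
position: [532.4, 100.8, 329.7]
tool_rot: [-0.601, 0.601, -0.374, 0.373]
force: [-0.7, -0.7, 0.1]
width: 35.0
```

```bash
python3 - <<'E'
from h import *
st(); shot("wrist","w2")
E
```

```text
t 2.08 pos [532.4 100.8 329.7] x [ 0.443 -0.896 -0.001] y [-0.001  0.001 -1.   ] z [ 0.896  0.443 -0.001] F [-0.7 -0.7  0.1] w 35.0 q [-0.04  0.03  1.57  0.    1.54  1.08]
```

View pics/w2.png

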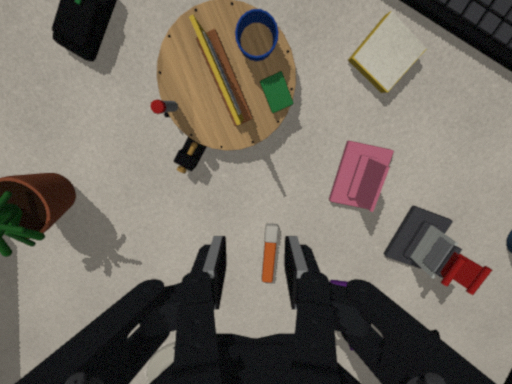

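```bash
python3 - <<'E'
from h import *
i=cv2.imread("pics/w2.png");c=lc("w2")
cv2.imwrite("pics/w2c.png",cv2.resize(i[0:180,145:305],None,fx=4,fy=4,interpolation=cv2.INTER_CUBIC)[:600])
H=cv2.cvtColor(i,cv2.COLOR_BGR2HSV)
m=cv2.inRange(H,(0,170,60),(6,255,255))|cv2.inRange(H,(174,170,60),(180,255,255))
k,l,s,ce=cv2.connectedComponentsWithStats(m)
for j in range(1,k):
    if s[j,4]>20: print("red",s[j],ce[j],onz("wrist",ce[j],99,c).round(1))
E
```

```text
red [151 100  14  13 139] [157.77697842 106.25899281] [549.7 246.6  99. ]
red [ 441  253   50   41 1043] [464.62511985 272.62224353] [ 527.6 -271.3   99. ]
```

View pics/w2c.png

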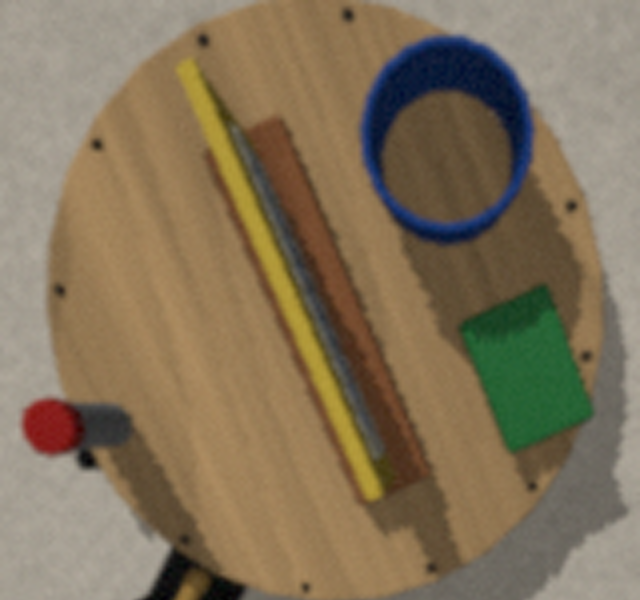

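```bash
python3 - <<'E'
from h import *
i=cv2.imread("pics/w2.png");c=lc("w2")
g=lambda u,v,z:onz("wrist",(u/4+145,v/4),z,c)[:2]
a,b=g(188,62,135),g(372,498,135);m=(a+b)/2
print("card",a.round(1),b.round(1),m.round(1),np.linalg.norm(a-b).round(1),np.degrees(np.arctan2(*(b-a)[::-1])).round(1))
p=onz("wrist",(157.8,106.3),100,c)[:2];v=p-m
print("peg",p.round(1),np.linalg.norm(v).round(1),np.degrees(np.arctan2(v[1],v[0])).round(1))
e=np.array([g(*q,28) for q in((49,290),(602,300),(97,145-38),(305,602),(430,580),(150,32),(345,2),(555,150))])
A=np.c_[2*e,np.ones(len(e))];x=np.linalg.lstsq(A,(e**2).sum(1),rcond=None)[0];print("disc",x[:2].round(1),np.sqrt(x[2]+x[:2]@x[:2]).round(1))
cv2.imwrite("pics/w2d.png",cv2.resize(i[125:185,160:220],None,fx=8,fy=8,interpolation=cv2.INTER_CUBIC))
E
```

```text
card [656.2 234. ] [577.9 144.5] [617.1 189.3] 118.8 -131.2
peg [549.8 246.2] 88.2 139.7
disc [616.6 190.6] 103.1
```

View pics/w2d.png

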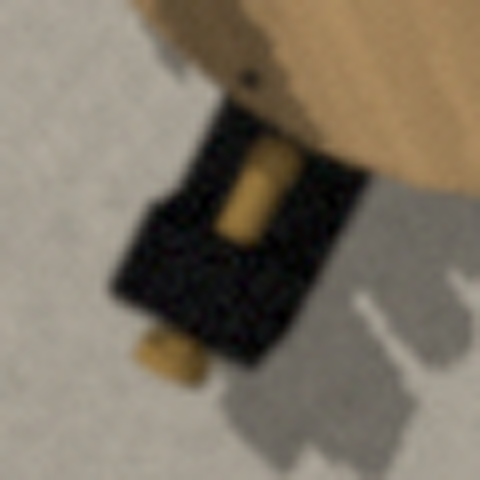

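```bash
python3 - <<'E'
from h import *
c=lc("w2")
g=lambda u,v,z:onz("wrist",(u/8+160,v/8+125),z,c)[:2]
o=np.array([617,189.9])
for q,z in(((115,290),34),((255,365),34),((185,327),34),((172,358),20),((235,235),20),((282,150),20)):
    v=g(*q,z)-o;print(q,g(*q,z).round(1),np.linalg.norm(v).round(1),np.degrees(np.arctan2(v[1],v[0])).round(1))
E
```

```text
(115, 290) [471.1 214.1] 147.9 170.6
(255, 365) [469.2 183.1] 147.9 -177.4
(185, 327) [470.3 198.7] 147.0 176.6
(172, 358) [458.3 200.8] 159.1 176.1
(235, 235) [488.3 198.6] 129.0 176.2
(282, 150) [508.7 196.5] 108.5 176.5
```

send_rows(
  moves=[
    [[0.2,1.5,-1.0,10.6,3.5],[0.2,1.5,-1.0,10.6,3.5],[0.2,1.5,-1.0,10.6,3.5],[0.2,1.5,-1.0,10.6,3.5],[0.2,1.5,-1.0,10.6,3.5]],
  ],
)

```text
time_s: 2.75
position: [542.7, 172.2, 279.8]
tool_rot: [-0.704, 0.704, -0.066, 0.066]
force: [-0.5, 0.1, 0.4]
width: 34.9
```

send_rows(
  moves=[
    [[0.2,1.5,-1.0,10.6,3.5],[0.2,1.5,-1.0,10.6,3.5],[0.2,1.5,-1.0,10.6,3.5],[0.2,1.5,-1.0,10.6,3.5],[0,1.3,-1.0,10.6,3.5]],
  ],
)

```text
time_s: 3.38
position: [550.9, 245.2, 229.8]
tool_rot: [-0.659, 0.66, 0.255, -0.255]
force: [0.7, -0.4, 0.1]
width: 35.0
```

send_rows(
  moves=[
    [[0,0,-2.0,6,3.5],[0,0,0,0,3.5],[0,0,0,0,3.5],[0,0,0,0,3.5],[0,0,0,0,3.5]],
  ],
)

```text
time_s: 4.0
position: [551.0, 246.3, 211.1]
tool_rot: [-0.646, 0.646, 0.288, -0.287]
force: [0.5, -1.0, 0.4]
width: 35.3
```

```bash
python3 - <<'E'
from h import *
st(); i=shot("wrist","w3")
print(proj("wrist",[549.2,248.5,99]))
E
```

```text
t 4.0 pos [551.  246.3 211.1] x [0.669 0.743 0.001] y [ 0.001  0.    -1.   ] z [-0.743  0.669 -0.001] F [ 0.5 -1.   0.4] w 35.3 q [ 0.22  0.26  1.55 -0.    1.33 -0.62]
[254.69413845 191.72928625]
```

View pics/w3.png

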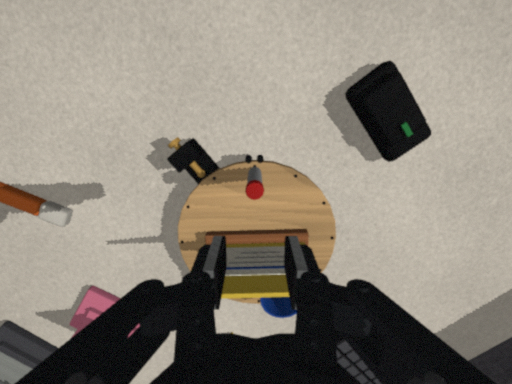

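send_rows(
  moves=[
    [[-0.2,0.2,-3.0,0,3.5],[0,0,-3.0,0,3.5],[0,0,-3.0,0,3.5],[0,0,-3.6,0,3.5],[0,0,0,0,3.5]],
  ],
)

```text
time_s: 4.68
position: [546.0, 247.9, 81.4]
tool_rot: [0.646, -0.645, -0.286, 0.29]
force: [-0.2, -0.1, 0.5]
width: 35.0
```

```bash
python3 - <<'E'
from h import *
st(); i=shot("side","s3");j=shot("wrist","w4")
o=np.hstack([cv2.resize(i[180:300,120:270],None,fx=2.5,fy=2.5),cv2.resize(j[100:340,130:380],None,fx=1.25,fy=1.25)])
cv2.imwrite("pics/v3.png",o)
E
```

```text
t 4.67 pos [546.  247.9  81.4] x [ 0.668  0.744 -0.006] y [-0.007 -0.002 -1.   ] z [-0.744  0.668  0.004] F [-0.2 -0.1  0.5] w 35.0 q [ 0.22  0.4   1.65 -0.    1.1  -0.61]
```

View pics/v3.png

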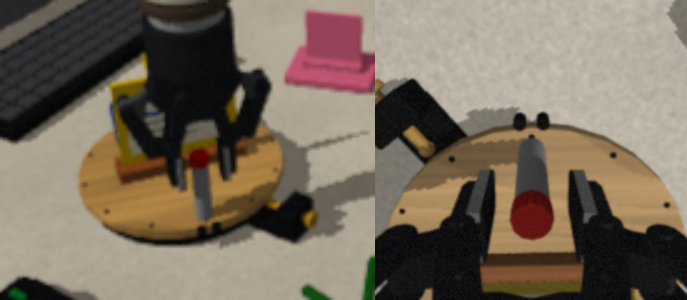

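send_rows(
  moves=[
    [[0,0,0,0,2.1],[0,0,0,0,2.1],[0,0,0,0,2.1],[-0.37,-0.46,0,3.7,2.1],[-0.35,-0.48,0,3.8,2.1]],
  ],
)

```text
time_s: 5.4
position: [541.7, 239.1, 84.8]
tool_rot: [-0.625, 0.625, 0.331, -0.33]
force: [1.0, -0.6, -0.6]
width: 21.0
```

send_rows(
  moves=[
    [[-0.3,-0.5,0,3.7,2.1],[-0.28,-0.52,0,3.8,2.1],[-0.24,-0.54,0,3.7,2.1],[-0.21,-0.55,0,3.8,2.1],[0,0,0,0,2.1]],
  ],
)

```text
time_s: 6.02
position: [531.1, 217.8, 84.5]
tool_rot: [-0.577, 0.578, 0.408, -0.408]
force: [-0.1, 0.1, -0.3]
width: 20.8
```

```bash
python3 - <<'E'
from h import *
st(); i=shot("side","s4");j=shot("wrist","w5")
o=np.hstack([cv2.resize(i[180:300,120:270],None,fx=2.5,fy=2.5),cv2.resize(j[100:340,130:380],None,fx=1.25,fy=1.25)])
cv2.imwrite("pics/v4.png",o)
E
```

```text
t 6.03 pos [531.1 217.8  84.5] x [0.334 0.943 0.   ] y [ 0.  0. -1.] z [-0.943  0.334 -0.   ] F [-0.1  0.1 -0.3] w 20.8 q [ 0.18  0.33  1.73 -0.    1.08 -1.05]
```

View pics/v4.png

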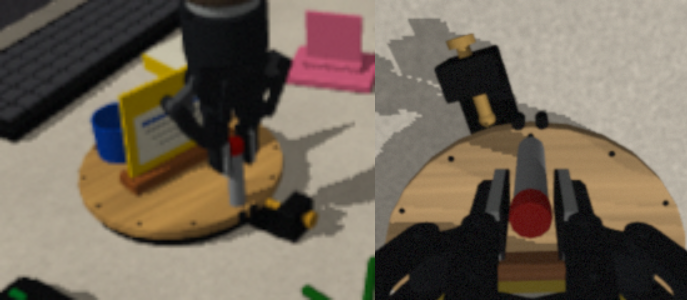

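send_rows(
  moves=[
    [[-0.16,-0.58,0,3.9,2.1],[-0.12,-0.6,0,4,2.1],[-0.08,-0.6,0,4,2.1],[-0.05,-0.6,0,4,2.1],[0,0,0,0,2.1]],
  ],
)

```text
time_s: 6.75
position: [527.1, 194.9, 84.4]
tool_rot: [0.516, -0.515, -0.484, 0.483]
force: [0.6, 3.9, 0.1]
width: 21.1
```

```bash
python3 - <<'E'
from h import *
st(); i=shot("side","s5");j=shot("wrist","w6")
o=np.hstack([cv2.resize(i[180:300,120:270],None,fx=2.5,fy=2.5),cv2.resize(j[100:340,130:380],None,fx=1.25,fy=1.25)])
cv2.imwrite("pics/v5.png",o)
E
```

```text
t 6.75 pos [527.1 194.9  84.4] x [0.063 0.998 0.001] y [ 0.     0.001 -1.   ] z [-0.998  0.063 -0.   ] F [0.6 3.9 0.1] w 21.1 q [ 0.14  0.3   1.76  0.    1.07 -1.37]
```

View pics/v5.png

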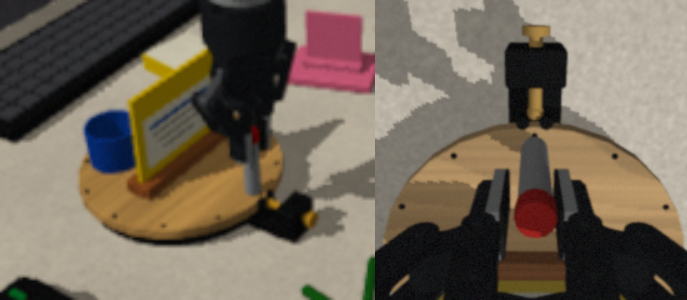

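```bash
python3 - <<'E'
from h import *
j=cv2.imread("pics/w6.png");c=lc("w6")
H=cv2.cvtColor(j,cv2.COLOR_BGR2HSV)
m=cv2.inRange(H,(0,150,50),(6,255,255))|cv2.inRange(H,(174,150,50),(180,255,255))
k,l,s,ce=cv2.connectedComponentsWithStats(m)
for q in range(1,k):
    if s[q,4]>60:
        p=onz("wrist",ce[q],99,c);v=p[:2]-[617,189.8];print(ce[q],s[q],p.round(1),np.linalg.norm(v).round(1),np.degrees(np.arctan2(v[1],v[0])).round(2))
cv2.imwrite("pics/w6c.png",cv2.resize(j[110:220,225:300],None,fx=7,fy=5.4,interpolation=cv2.INTER_CUBIC))
E
```

```text
[258.25669437 270.62049861] [ 241  251   35   40 1083] [523.9 196.6  99. ] 93.3 175.81
```

View pics/w6c.png

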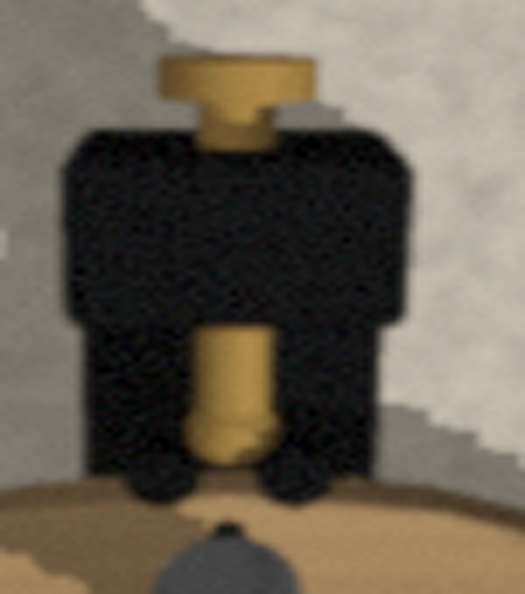

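send_rows(
  moves=[
    [[0,0.1,0,0,2.1],[0,0.1,0,0,2.1],[0,0,0,0,3.5],[0,0,0,0,3.5],[0,0,0,0,3.5]],
  ],
)

```text
time_s: 7.48
position: [526.9, 196.0, 84.3]
tool_rot: [-0.515, 0.515, 0.484, -0.484]
force: [0.1, -0.9, -0.2]
width: 35.1
```

```bash
python3 - <<'E'
from h import *
st(); j=shot("wrist","w7")
cv2.imwrite("pics/w7c.png",cv2.resize(j[110:300,215:315],None,fx=4,fy=3,interpolation=cv2.INTER_CUBIC))
E
```

```text
t 7.47 pos [526.9 196.   84.3] x [ 0.062  0.998 -0.   ] y [-0. -0. -1.] z [-0.998  0.062  0.   ] F [ 0.1 -0.9 -0.2] w 35.1 q [ 0.14  0.31  1.76 -0.    1.07 -1.37]
```

View pics/w7c.png

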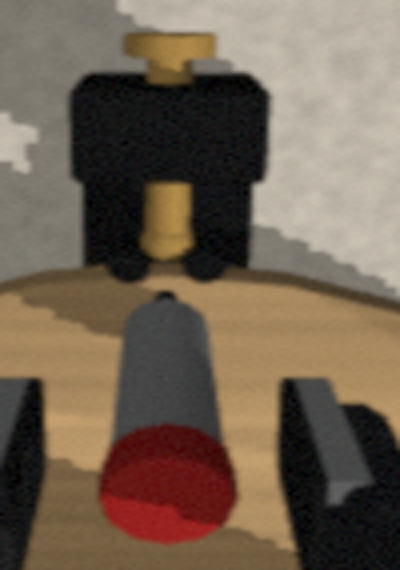

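send_rows(
  moves=[
    [[0,0,3,0,3.5],[0,0,5,0,3.5],[0,0,5,0,3.5],[0.5,-1,4,-10.6,5],[1,-1.4,3,-10.6,8.5]],
  ],
)

```text
time_s: 8.15
position: [542.3, 172.2, 286.7]
tool_rot: [-0.596, 0.597, 0.38, -0.379]
force: [0.2, -0.7, -0.2]
width: 66.7
```

send_rows(
  moves=[
    [[1.2,-1.5,2,-10.6,8.5],[1.2,-1.5,2,-10.6,8.5],[1.2,-1.5,0,-10.6,8.5],[1.2,-1.5,0,-10.6,8.5],[1.2,-1.5,0,-10.6,8.5]],
  ],
)

```text
time_s: 8.78
position: [602.3, 96.6, 324.2]
tool_rot: [-0.703, 0.703, 0.073, -0.073]
force: [-0.2, -0.1, 0.1]
width: 85.0
```

send_rows(
  moves=[
    [[1.2,-1.5,0,-10.6,8.5],[0,0,0,0,8.5],[0,0,0,0,8.5],[0,0,0,0,8.5],[0,0,0,0,8.5]],
  ],
)

```text
time_s: 9.4
position: [613.7, 82.7, 324.5]
tool_rot: [0.707, -0.707, -0.011, 0.011]
force: [0.9, 0.1, 0.8]
width: 85.1
```

```bash
python3 - <<'E'
from h import *
st(); j=shot("wrist","w8");print(proj("wrist",[617,189.8,135]),proj("wrist",[617,189.8,28]))
E
```

```text
t 9.4 pos [613.7  82.7 324.5] x [1.    0.031 0.   ] y [ 0.  0. -1.] z [-0.031  1.     0.   ] F [0.9 0.1 0.8] w 85.1 q [-0.06  0.23  1.36  0.    1.55 -0.09]
[259.70091905  79.52547551] [258.49007138  85.48309642]
```

View pics/w8.png

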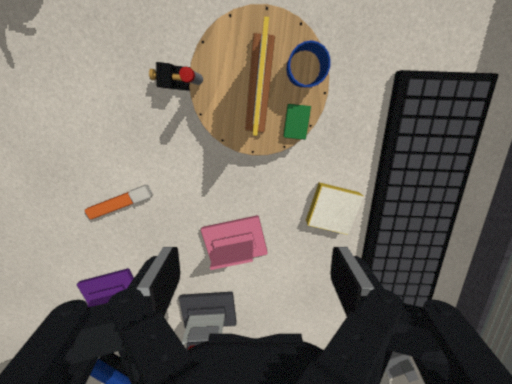

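```bash
python3 - <<'E'
from h import *
i=cv2.imread("pics/w8.png");c=lc("w8")
cv2.imwrite("pics/w8c.png",cv2.resize(i[0:160,140:340],None,fx=4,fy=3.75,interpolation=cv2.INTER_CUBIC))
H=cv2.cvtColor(i,cv2.COLOR_BGR2HSV)
m=cv2.inRange(H,(22,140,100),(34,255,255)); m[:, :200]=0;m[160:]=0
k=max(cv2.findContours(m,0,2)[0],key=cv2.contourArea);r=cv2.minAreaRect(k);b=cv2.boxPoints(r);print(r)
w=np.array([onz("wrist",p,135,c)[:2] for p in b]);print(w.round(1).tolist(),w.mean(0).round(1))
E
```

```text
((260.3040771484375, 75.93103790283203), (4.877011299133301, 118.8054428100586), 5.659482002258301)
[[610.1, 130.3], [618.9, 249.3], [623.9, 249.0], [615.8, 129.9]] [617.2 189.6]
```

View pics/w8c.png

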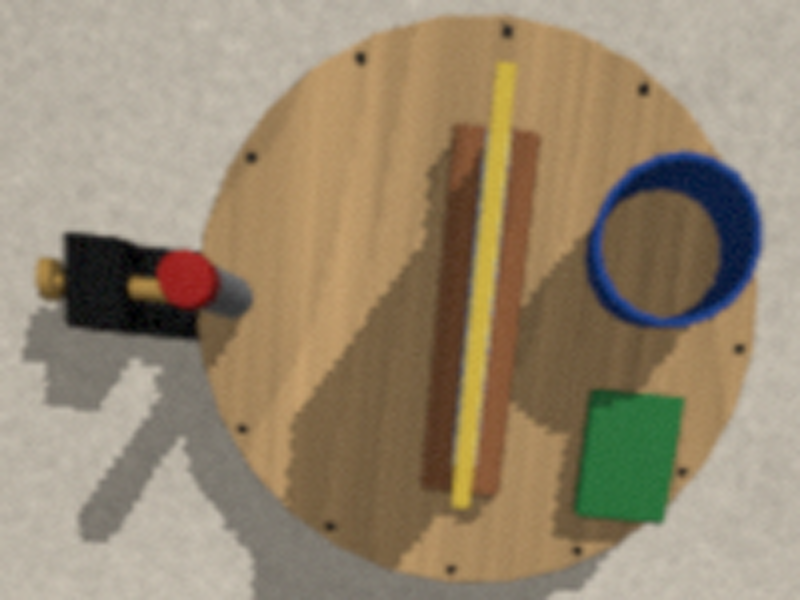

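send_rows(
  moves=[
    [[-1.04,-4.1,0,-10.6,8.5],[-1.04,-4.1,0,-10.6,8.5],[-1.04,-4.1,0,-10.6,8.5],[-1.04,-4.1,0,-10.6,8.5],[-1.04,-4.1,0,-10.6,8.5]],
  ],
)

```text
time_s: 10.07
position: [561.5, -123.9, 324.5]
tool_rot: [0.637, -0.636, 0.308, -0.308]
force: [0.1, -1.0, 0.3]
width: 85.0
```

send_rows(
  moves=[
    [[-1.04,-4.1,-2,-10.6,8.5],[-1.04,-4.1,-3,-10.6,8.5],[-1.04,-4.1,-3,-10.6,8.5],[0,0,-2,0,8.5],[0,0,0,0,8.5]],
  ],
)

```text
time_s: 10.7
position: [529.6, -245.3, 222.4]
tool_rot: [-0.529, 0.529, -0.471, 0.468]
force: [-0.6, 0.1, 0.6]
width: 85.1
```

```bash
python3 - <<'E'
from h import *
st(); j=shot("wrist","w9");print(proj("wrist",[530.3,-243.3,91]))
E
```

```text
t 10.7 pos [ 529.6 -245.3  222.4] x [ 0.119 -0.993 -0.003] y [-0.003  0.003 -1.   ] z [ 0.993  0.119 -0.003] F [-0.6  0.1  0.6] w 85.1 q [-0.64  0.2   1.59  0.    1.35  0.81]
[252.39593604 189.85859283]
```

View pics/w9.png

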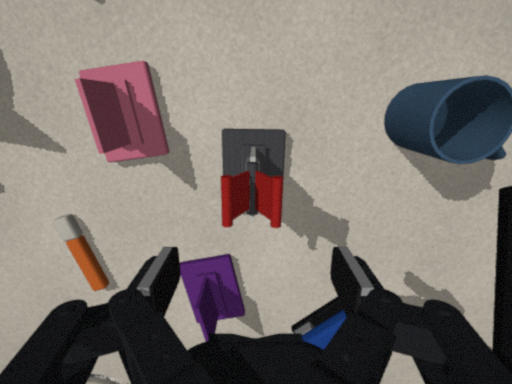

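```bash
python3 - <<'E'
from h import *
i=cv2.imread("pics/w9.png");c=lc("w9")
x0,y0=205,120
cv2.imwrite("pics/w9c.png",cv2.resize(i[y0:y0+120,x0:x0+100],None,fx=5,fy=5,interpolation=cv2.INTER_CUBIC))
E
```

```text
(no output)
```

View pics/w9c.png

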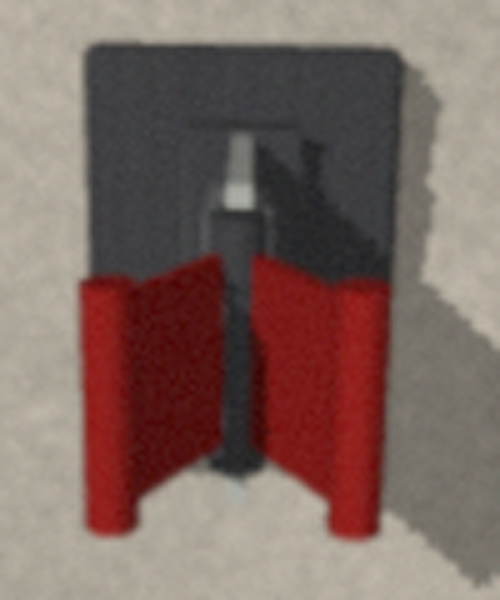

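```bash
python3 - <<'E'
from h import *
c=lc("w9")
g=lambda u,v,z:onz("wrist",(u/5+205,v/5+120),z,c)[:2]
b=[g(107,280,129),g(112,530,129),g(364,282,129),g(354,534,129)]
print(np.round(b,1).tolist(),np.mean(b,axis=0))
bl=[g(240,215,97),g(236,472,97)];print("barrel",np.round(bl,1).tolist(),np.mean(bl,axis=0))
for a in((b[0],b[1]),(b[2],b[3]),bl):print(np.degrees(np.arctan2(*(a[0]-a[1])[::-1])))
E
```

```text
[[551.7, -218.3], [504.8, -223.2], [556.6, -262.0], [509.3, -267.2]] [ 530.62483613 -242.68066372]
barrel [[558.7, -240.1], [505.2, -245.6]] [ 531.91697968 -242.86281442]
5.963806564056514
6.251590937893729
5.838779609981858
```

send_rows(
  moves=[
    [[0.14,0.26,-2.0,-0.5,8.5],[0,0,-2.5,0,8.5],[0,0,-2.5,0,8.5],[0,0,-2.5,0,8.5],[0,0,0,0,8.5]],
  ],
)

```text
time_s: 11.38
position: [531.9, -242.2, 128.8]
tool_rot: [-0.527, 0.527, -0.472, 0.47]
force: [0.6, -0.5, 0.2]
width: 85.0
```

send_rows(
  moves=[
    [[0,0,0,0,8.0],[0,0,0,0,7.5],[0,0,0,0,7.0],[0,0,0,0,6.4],[0,0,0,0,6.4]],
  ],
)

```text
time_s: 12.0
position: [532.2, -243.3, 129.4]
tool_rot: [0.527, -0.527, 0.471, -0.472]
force: [0.4, 0.5, 0.7]
width: 64.2
```

```bash
python3 - <<'E'
from h import *
st(); i=shot("side","s10");j=shot("wrist","w10")
o=np.hstack([cv2.resize(i[110:210,235:345],None,fx=3,fy=3,interpolation=cv2.INTER_CUBIC),cv2.resize(j[130:370,140:370],None,fx=1.25,fy=1.25)])
cv2.imwrite("pics/v10.png",o)
E
```

```text
t 12.0 pos [ 532.2 -243.3  129.4] x [ 0.111 -0.994  0.   ] y [ 0. -0. -1.] z [0.994 0.111 0.   ] F [0.4 0.5 0.7] w 64.2 q [-0.64  0.3   1.67 -0.    1.17  0.82]
```

View pics/v10.png

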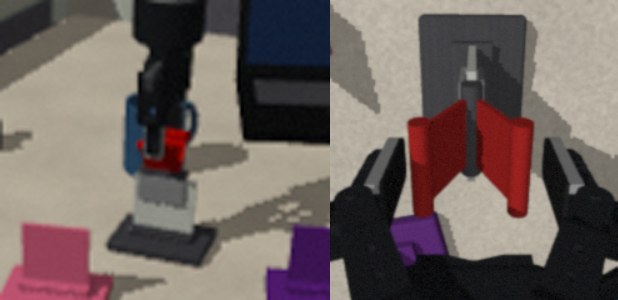

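send_rows(
  moves=[
    [[0,0,-0.25,0,5.6],[0,0,0,0,5.0],[0,0,0,0,4.4],[0,0,0,0,3.8],[0,0,0,0,3.2]],
  ],
)

```text
time_s: 12.72
position: [533.3, -244.8, 129.1]
tool_rot: [-0.527, 0.527, -0.47, 0.473]
force: [-1.9, -1.5, 9.9]
width: 32.1
```

send_rows(
  moves=[
    [[0,0,0,0,2.7],[0,0,0,0,2.2],[0,0,0,0,1.8],[0,0,0,0,1.2],[0,0,0,0,1.0]],
  ],
)

```text
time_s: 13.35
position: [533.9, -245.6, 130.2]
tool_rot: [-0.527, 0.527, -0.469, 0.474]
force: [-2.0, -2.0, 12.7]
width: 12.7
```

```bash
python3 - <<'E'
from h import *
st(); i=shot("side","s11");j=shot("wrist","w11")
o=np.hstack([cv2.resize(i[110:210,235:345],None,fx=3,fy=3,interpolation=cv2.INTER_CUBIC),cv2.resize(j[130:370,140:370],None,fx=1.25,fy=1.25)])
cv2.imwrite("pics/v11.png",o)
E
```

```text
t 13.35 pos [ 533.9 -245.6  130.2] x [ 0.111 -0.994  0.006] y [ 0.005 -0.005 -1.   ] z [0.994 0.111 0.004] F [-2.  -2.  12.7] w 12.7 q [-0.64  0.3   1.67 -0.    1.17  0.82]
```

View pics/v11.png

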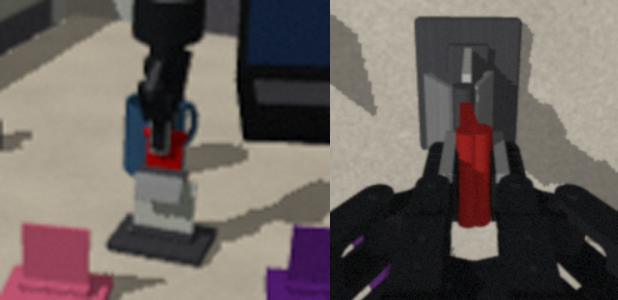

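```bash
python3 - <<'E'
from h import *
j=cv2.imread("pics/w11.png"); i=shot("scene","c11"); s=cv2.imread("pics/s11.png")
cv2.imwrite("pics/v12.png",np.hstack([cv2.resize(j[130:330,200:310],(330,600),interpolation=cv2.INTER_CUBIC),cv2.resize(i[190:260,155:225],(450,600),interpolation=cv2.INTER_CUBIC)]))
E
```

```text
(no output)
```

View pics/v12.png

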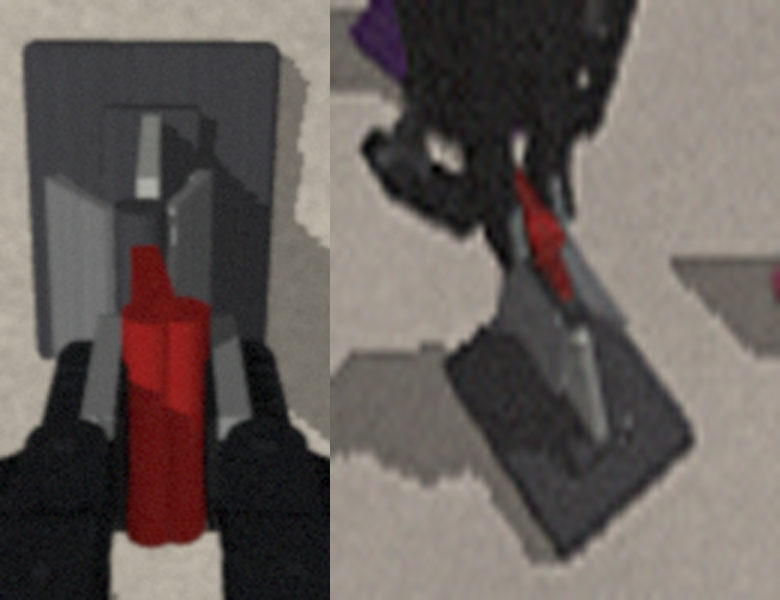

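```bash
python3 - <<'E'
from h import *
c=lc("w11")
g=lambda u,v,z:onz("wrist",(u/3+200,v/3+130),z,c)[:2]
n=np.array([.111,-.994])
o=np.array([533.9,-245.6])
L=lambda p:((p-o)@n).round(1)
print("barrel far end L/R z91",g(117,205,94),L(g(117,205,92)),L(g(166,207,92)),"tongue tip",L(g(140,120,85)),L(g(159,120,85)))
print("bars far",L(g(122,320,135)),L(g(168,318,135)),L(g(210,305,135)))
print("bars near",L(g(128,535,135)),L(g(168,535,135)),L(g(206,535,135)))
print("jaw tips far",L(g(45,178,62)),L(g(210,172,62)), g(45,178,62),g(210,172,62))
E
```

```text
barrel far end L/R z91 [ 558.49025534 -233.02694628] -9.9 0.9 tongue tip -4.8 -0.6
bars far -7.0 0.9 8.0
bars near -6.7 0.9 8.1
jaw tips far -29.9 12.4 [ 552.33511991 -213.46340122] [ 558.52980793 -255.3564866 ]
```

send_rows(
  moves=[
    [[0,0,-0.1,0,2.0],[0,0,-0.2,0,3.0],[0,0,-0.3,0,4.0],[0,0,-0.3,0,5.0],[0,0,0,0,6.2]],
  ],
)

```text
time_s: 14.12
position: [531.5, -242.8, 116.8]
tool_rot: [-0.527, 0.527, -0.472, 0.471]
force: [0.5, -1.1, 0.3]
width: 62.0
```

send_rows(
  moves=[
    [[0,0,0,0,6.4],[0,0,0,0,6.4],[0,0,0,0,6.4],[0,0,0,0,6.4],[0,0,0,0,6.4]],
  ],
)

```text
time_s: 14.75
position: [532.2, -243.3, 117.8]
tool_rot: [0.527, -0.527, 0.471, -0.472]
force: [-0.4, -0.7, 0.8]
width: 63.9
```

```bash
python3 - <<'E'
from h import *
st(); j=shot("wrist","w13")
cv2.imwrite("pics/w13c.png",cv2.resize(j[130:330,180:330],None,fx=4,fy=3,interpolation=cv2.INTER_CUBIC))
E
```

```text
t 14.75 pos [ 532.2 -243.3  117.8] x [ 0.111 -0.994  0.   ] y [ 0. -0. -1.] z [0.994 0.111 0.   ] F [-0.4 -0.7  0.8] w 63.9 q [-0.64  0.31  1.68 -0.    1.15  0.82]
```

View pics/w13c.png

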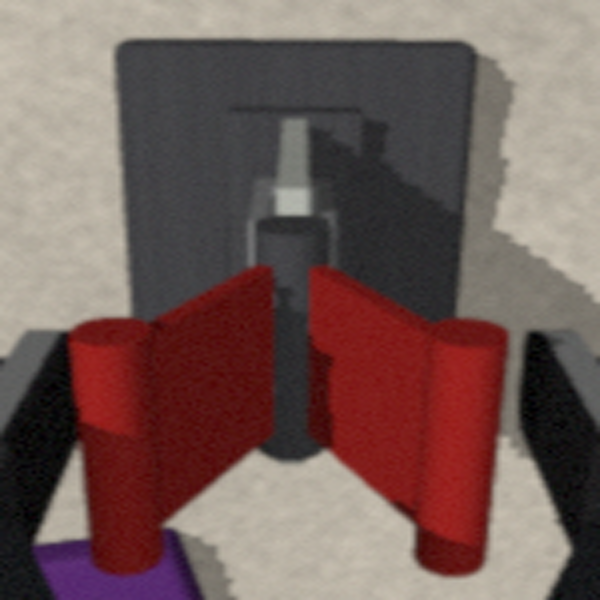

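```bash
python3 - <<'E'
from h import *
c=lc("w13")
g=lambda u,v,z:onz("wrist",(u/4+180,v/3+130),z,c)[:2]
n=np.array([.111,-.994]);o=np.array([532.2,-243.3])
L=lambda p:((p-o)@n).round(1)
print("bars",L(g(72,335,129)),L(g(505,335,129)),L(g(92,560,129)),L(g(485,560,129)),"barrel",L(g(257,232,91)),L(g(328,232,91)),L(g(259,445,97)),L(g(323,445,97)),"tongue",L(g(277,190,85)),L(g(312,190,85)))
# finger pads
h=lambda u,v,z:L(g(u,v,z))
j=cv2.imread("pics/w13.png");cv2.imwrite("pics/w13f.png",cv2.resize(j[220:384,130:390],None,fx=3,fy=3))
E
```

```text
bars -27.6 25.5 -28.1 25.6 barrel -6.3 4.7 -6.4 4.2 tongue -3.3 2.3
```

View pics/w13f.png

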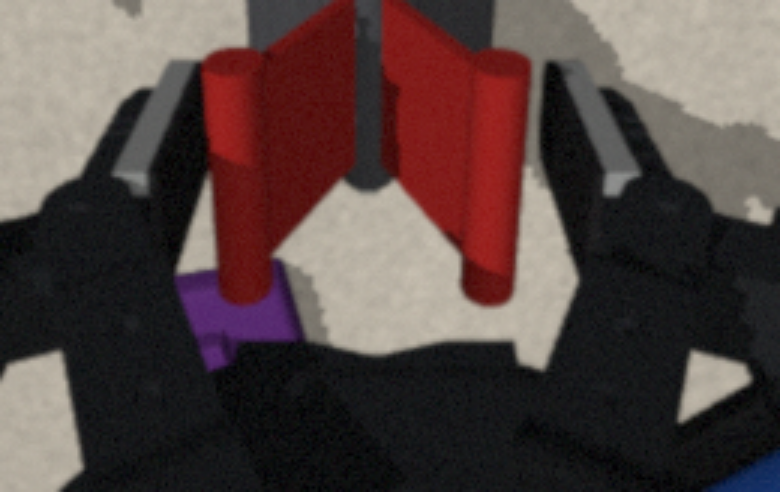

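send_rows(
  moves=[
    [[-0.02,0.15,0,0,6.0],[0,0,0,0,5.5],[0,0,0.25,0,4.8],[0,0,0.25,0,4.1],[0,0,0.2,0,3.4]],
  ],
)

```text
time_s: 15.42
position: [532.1, -241.8, 125.1]
tool_rot: [0.527, -0.527, 0.471, -0.472]
force: [0.7, -0.9, -1.7]
width: 33.9
```

send_rows(
  moves=[
    [[0,0,0.17,0,2.7],[0,0,0.13,0,2.1],[0,0,0.1,0,1.6],[0,0,0,0,1.2],[0,0,0,0,1.0]],
  ],
)

```text
time_s: 16.05
position: [531.7, -241.6, 128.5]
tool_rot: [-0.527, 0.527, -0.472, 0.471]
force: [0.7, 0.0, -1.9]
width: 13.3
```

```bash
python3 - <<'E'
from h import *
st(); j=shot("wrist","w14")
cv2.imwrite("pics/w14c.png",cv2.resize(j[130:330,180:330],None,fx=4,fy=3,interpolation=cv2.INTER_CUBIC))
E
```

```text
t 16.05 pos [ 531.7 -241.6  128.5] x [ 0.111 -0.994 -0.   ] y [-0.001  0.    -1.   ] z [ 0.994  0.111 -0.001] F [ 0.7  0.  -1.9] w 13.3 q [-0.63  0.3   1.68 -0.    1.17  0.83]
```

View pics/w14c.png

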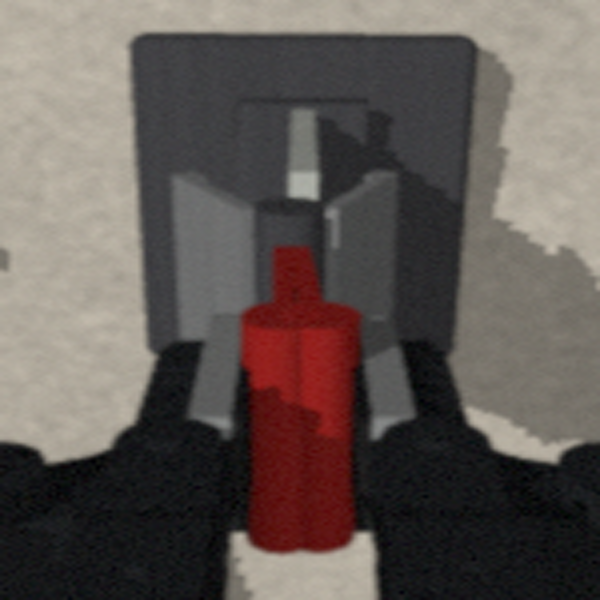

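```bash
python3 - <<'E'
from h import *
c=lc("w14")
g=lambda u,v,z:onz("wrist",(u/4+180,v/3+130),z,c)[:2]
n=np.array([.111,-.994]);o=np.array([531.7,-241.6])
L=lambda p:((p-o)@n).round(1)
print("bars",L(g(243,320,135)),L(g(361,320,135)),L(g(252,530,135)),L(g(354,530,135)),"barrel",L(g(257,210,92)),L(g(325,210,92)),"tongue",L(g(288,185,85)),L(g(320,185,85)),"jaws",L(g(172,175,62)),L(g(398,175,62)))
E
```

```text
bars -6.8 8.1 -6.3 7.9 barrel -6.6 4.5 tongue -1.6 3.8 jaws -23.9 19.1
```

send_rows(
  moves=[
    [[0,0,0.7,0,1.0],[0,0,1.5,0,1.0],[0,0,2.5,0,1.0],[0,0,3,0,1.0],[0,0,3.5,0,1.0]],
  ],
)

```text
time_s: 16.73
position: [531.9, -241.7, 242.7]
tool_rot: [0.527, -0.527, 0.471, -0.472]
force: [-0.2, 0.3, -1.7]
width: 13.0
```

```bash
python3 - <<'E'
from h import *
st(); j=shot("wrist","w15");i=shot("side","s15")
cv2.imwrite("pics/v15.png",np.hstack([cv2.resize(j[130:330,180:330],None,fx=2.6,fy=2.6,interpolation=cv2.INTER_CUBIC),cv2.resize(i[60:210,235:345],(381,520),interpolation=cv2.INTER_CUBIC)]))
E
```

```text
t 16.73 pos [ 531.9 -241.7  242.7] x [ 0.111 -0.994  0.   ] y [ 0. -0. -1.] z [0.994 0.111 0.   ] F [-0.2  0.3 -1.7] w 13.0 q [-0.63  0.18  1.57 -0.    1.38  0.83]
```

View pics/v15.png

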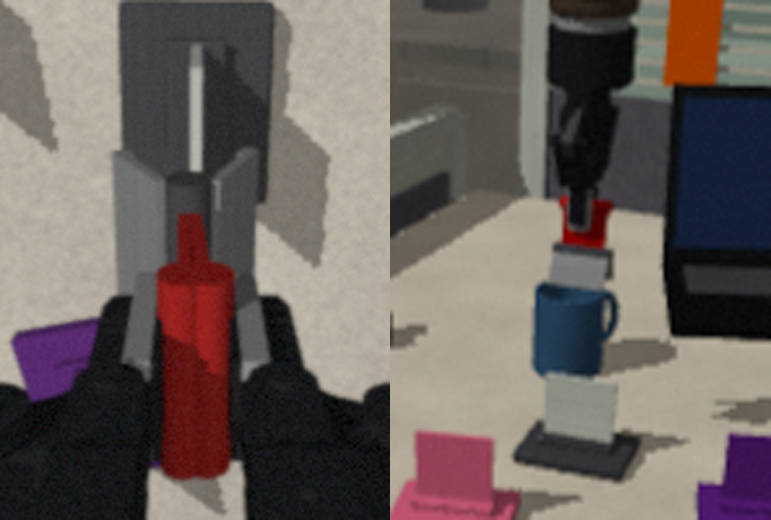

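send_rows(
  moves=[
    [[0.5,2.5,0.2,5,1.0],[0.9,4,0.3,8,1.0],[0.9,5,0,9,1.0],[1.0,5,0,9,1.0],[1.0,5,0,9,1.0]],
  ],
)

```text
time_s: 17.45
position: [574.8, -25.1, 245.5]
tool_rot: [-0.657, 0.657, -0.261, 0.261]
force: [-0.2, -0.7, -1.9]
width: 13.2
```

send_rows(
  moves=[
    [[1.0,5,0,9,1.0],[1.0,5,0,9,1.0],[1.0,5,0,9,1.0],[0.9,4,0,8,1.0],[0.5,2.6,0,4.7,1.0]],
  ],
)

```text
time_s: 18.08
position: [618.7, 191.3, 245.2]
tool_rot: [0.707, -0.707, 0.023, -0.022]
force: [-0.5, -0.6, -0.2]
width: 13.3
```

send_rows(
  moves=[
    [[0,0,0,0,1.0],[0,0,0,0,1.0],[0,0,0,0,1.0],[0,0,0,0,1.0],[0,0,0,0,1.0]],
  ],
)

```text
time_s: 18.7
position: [619.0, 188.7, 245.9]
tool_rot: [-0.707, 0.707, -0.025, 0.025]
force: [-0.0, -0.2, -1.3]
width: 13.1
```

```bash
python3 - <<'E'
from h import *
st(); j=shot("wrist","w16");i=shot("side","s16");k=shot("scene","c16")
cv2.imwrite("pics/v16.png",np.hstack([cv2.resize(j[20:340,150:350],(375,600)),np.vstack([cv2.resize(i[120:280,120:280],(400,300),interpolation=cv2.INTER_CUBIC),cv2.resize(k[120:220,250:370],(400,300),interpolation=cv2.INTER_CUBIC)])]))
E
```

```text
t 18.7 pos [619.  188.7 245.9] x [ 0.998 -0.07   0.   ] y [ 0. -0. -1.] z [0.07  0.998 0.   ] F [-0.  -0.2 -1.3] w 13.1 q [ 0.11  0.34  1.38 -0.    1.42  0.18]
```

View pics/v16.png

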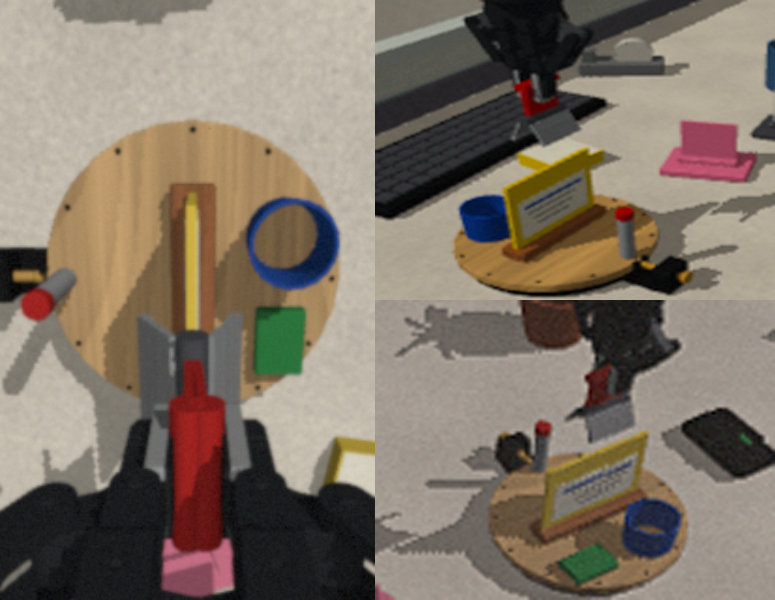

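```bash
python3 - <<'E'
from h import *
j=cv2.imread("pics/w16.png");c=lc("w16")
cv2.imwrite("pics/w16c.png",cv2.resize(j[110:260,210:300],None,fx=6,fy=4,interpolation=cv2.INTER_CUBIC))
H=cv2.cvtColor(j,cv2.COLOR_BGR2HSV)
m=cv2.inRange(H,(22,140,90),(34,255,255)); m[:, :230]=0;m[:,275:]=0;m[:120]=0;m[200:]=0
k=max(cv2.findContours(m,0,2)[0],key=cv2.contourArea);b=cv2.boxPoints(cv2.minAreaRect(k));print(b.round(1).tolist())
print(np.array([onz("wrist",p,135,c)[:2] for p in b]).round(1).tolist())
E
```

```text
[[249.0, 123.0], [254.0, 123.0], [254.0, 195.0], [249.0, 195.0]]
[[619.8, 255.5], [624.1, 255.2], [619.5, 189.4], [614.8, 189.7]]
```

View pics/w16c.png

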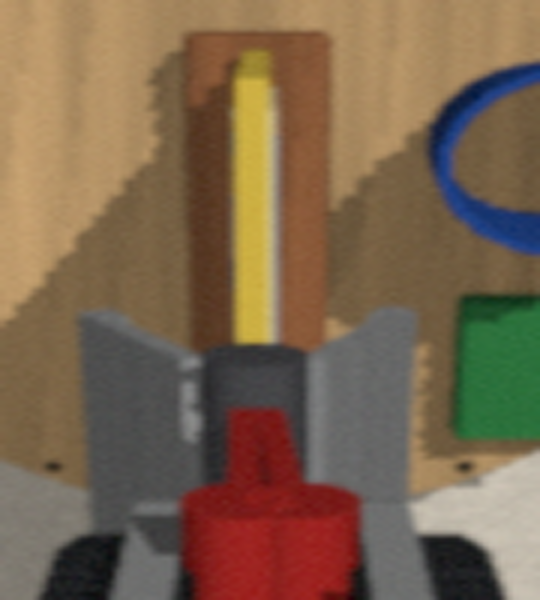

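```bash
python3 - <<'E'
from h import *
c=lc("w16")
g=lambda u,v,z:onz("wrist",(u/6+210,v/4+110),z,c)[:2].round(1)
print("barrel far end",g(203,355,209),g(305,355,209),"jaws",g(80,315,179),g(415,315,179))
print("bars far/near",g(183,495,253),g(360,495,253))
E
```

```text
barrel far end [614.7 212.8] [625.8 212. ] jaws [597.7 211.3] [640.3 208.3]
bars far/near [614.5 210. ] [629.3 209. ]
```

```bash
python3 - <<'E'
from h import *
t=np.array([.994,.111])
for f,o,(sx,sy,x0,y0),rows in (("w14",[531.7,-241.6],(4,3,180,130),((291,210,92),(291,200,98),(172,175,62),(398,175,62),(302,320,135),(300,548,135))),("w16",None,(6,4,210,110),((254,355,209),(254,347,215),(80,315,179),(415,315,179),(271,495,253)))):
    c=lc(f)
    if o is None:o=[619,188.7];t=np.array([.07,.998])
    for u,v,z in rows: print(f,(u,v,z),((onz("wrist",(u/sx+x0,v/sy+y0),z,c)[:2]-o)@t).round(1))
E
```

```text
w14 (291, 210, 92) 24.4
w14 (291, 200, 98) 28.9
w14 (172, 175, 62) 22.9
w14 (398, 175, 62) 22.9
w14 (302, 320, 135) 20.4
w14 (300, 548, 135) -27.6
w16 (254, 355, 209) 23.8
w16 (254, 347, 215) 27.3
w16 (80, 315, 179) 21.0
w16 (415, 315, 179) 21.0
w16 (271, 495, 253) 21.0
```

send_rows(
  moves=[
    [[-0.03,0.35,-0.5,0,1.0],[0,0,-1.2,0,1.0],[0,0,-1.2,0,1.0],[0,0,-1.1,0,1.0],[0,0,-0.5,0,1.0]],
  ],
)

```text
time_s: 19.48
position: [618.1, 192.7, 199.3]
tool_rot: [-0.707, 0.707, -0.025, 0.024]
force: [0.5, 0.2, -1.0]
width: 13.2
```

```bash
python3 - <<'E'
from h import *
st(); j=shot("wrist","w17");i=shot("side","s17");k=shot("scene","c17")
cv2.imwrite("pics/v17.png",np.hstack([cv2.resize(i[150:240,150:240],(400,400),interpolation=cv2.INTER_CUBIC),cv2.resize(k[130:210,275:355],(400,400),interpolation=cv2.INTER_CUBIC)]))
print([proj("side",[617.2,189.6,z]) for z in(135,160)],[proj("scene",[617.2,189.6,z]) for z in(135,160)])
cv2.imwrite("pics/w17c.png",cv2.resize(j[110:260,210:300],None,fx=6,fy=4,interpolation=cv2.INTER_CUBIC))
E
```

```text
t 19.48 pos [618.1 192.7 199.3] x [ 0.998 -0.069 -0.002] y [-0.002 -0.    -1.   ] z [ 0.069  0.998 -0.   ] F [ 0.5  0.2 -1. ] w 13.2 q [ 0.12  0.38  1.42 -0.    1.34  0.18]
[array([188.18048085, 209.01232803]), array([187.25206859, 200.06950604])] [array([316.33028339, 170.27592971]), array([317.15298105, 164.79991552])]
```

View pics/v17.png

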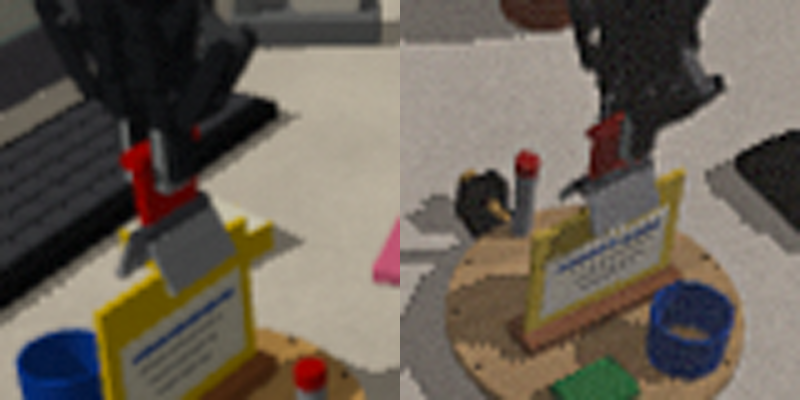

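View pics/w17c.png

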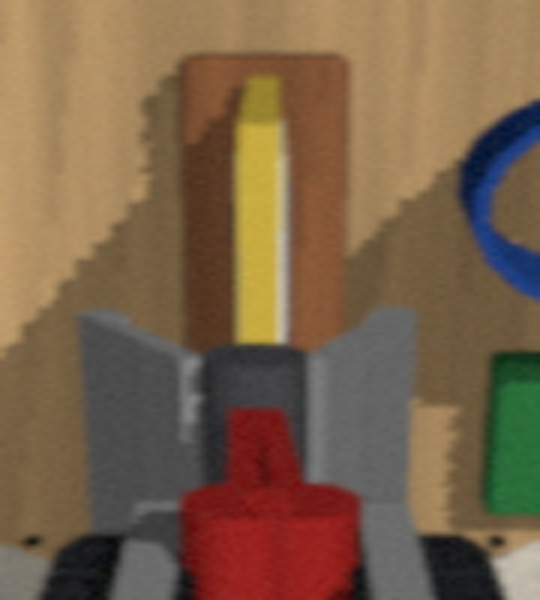

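```bash
python3 - <<'E'
from h import *
t=np.radians(86);d=np.array([np.cos(t),np.sin(t)]);n=np.array([d[1],-d[0]]);o=np.array([617.2,189.6])
def loc(cam_,uv,off):
    p,r=ray(cam_,uv); s=(off-(p[:2]-o)@n)/(r[:2]@n); P=p+s*r; return round((P[:2]-o)@d,1),round(P[2],1)
f=lambda u,v:(u/400*90+150,v/400*90+150)
for q in((160,290),(238,255),(205,198)):print("side -x jaw tips",q,[loc("side",f(*q),k) for k in(-21,-19,-8)])
g=lambda u,v:((u-400)/5+275,v/5+130)
for q in((594,236),(662,205),(588,192),(655,165)):print("scene +x jaw",q,[loc("scene",g(*q),k) for k in(21,18,6)])
print("wrist jaws", [onz("wrist",(u/6+210,315/4+110),132,lc("w17"))[:2].round(1) for u in(80,415)],"barrel",[onz("wrist",(u/6+210,355/4+110),162,lc("w17"))[:2].round(1) for u in(203,305)])
E
```

```text
side -x jaw tips (160, 290) [(np.float64(31.4), np.float64(140.8)), (np.float64(29.3), np.float64(139.0)), (np.float64(18.0), np.float64(129.4))]
side -x jaw tips (238, 255) [(np.float64(-32.6), np.float64(129.6)), (np.float64(-34.9), np.float64(127.8)), (np.float64(-47.6), np.float64(117.9))]
side -x jaw tips (205, 198) [(np.float64(-9.6), np.float64(176.6)), (np.float64(-11.9), np.float64(174.9)), (np.float64(-24.1), np.float64(166.1))]
scene +x jaw (594, 236) [(np.float64(-25.6), np.float64(135.0)), (np.float64(-22.8), np.float64(130.8)), (np.float64(-12.0), np.float64(114.1))]
scene +x jaw (662, 205) [(np.float64(29.1), np.float64(134.6)), (np.float64(32.1), np.float64(130.4)), (np.float64(44.0), np.float64(113.7))]
scene +x jaw (588, 192) [(np.float64(-35.7), np.float64(180.2)), (np.float64(-33.1), np.float64(176.2)), (np.float64(-22.4), np.float64(160.4))]
scene +x jaw (655, 165) [(np.float64(16.7), np.float64(177.1)), (np.float64(19.6), np.float64(173.1)), (np.float64(31.3), np.float64(157.3))]
wrist jaws [array([596.5, 215. ]), array([639.2, 212.1])] barrel [array([613.7, 216.5]), array([624.8, 215.8])]
```

send_rows(
  moves=[
    [[0.05,0,-0.4,0,1.0],[0,0,-0.5,0,1.0],[0,0,-0.5,0,1.0],[0,0,0,0,1.0],[0,0,0,0,1.0]],
  ],
)

```text
time_s: 20.25
position: [619.2, 192.8, 186.8]
tool_rot: [0.707, -0.707, 0.024, -0.024]
force: [-0.2, -0.3, -0.9]
width: 12.9
```

```bash
python3 - <<'E'
from h import *
st(); j=shot("wrist","w18");i=shot("side","s18");k=shot("scene","c18")
cv2.imwrite("pics/v18.png",np.hstack([cv2.resize(i[150:240,150:240],(400,400),interpolation=cv2.INTER_CUBIC),cv2.resize(k[130:210,275:355],(400,400),interpolation=cv2.INTER_CUBIC)]))
cv2.imwrite("pics/w18c.png",cv2.resize(j[90:340,110:360],(600,600),interpolation=cv2.INTER_CUBIC))
E
```

```text
t 20.25 pos [619.2 192.8 186.8] x [ 0.998 -0.069  0.   ] y [ 0.  0. -1.] z [0.069 0.998 0.   ] F [-0.2 -0.3 -0.9] w 12.9 q [0.12 0.39 1.43 0.   1.32 0.18]
```

View pics/v18.png

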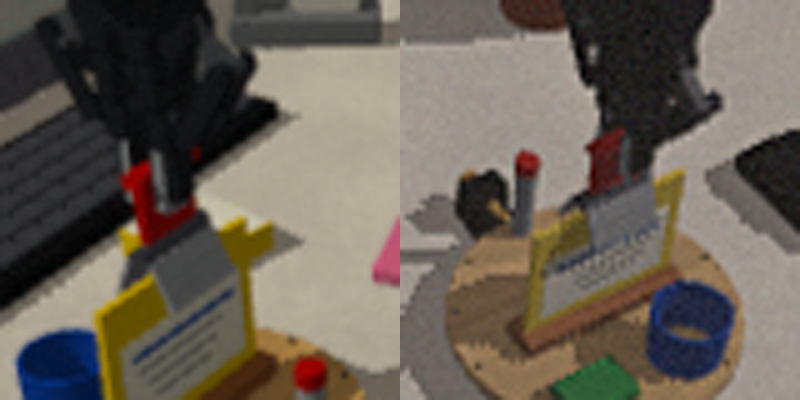

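View pics/w18c.png

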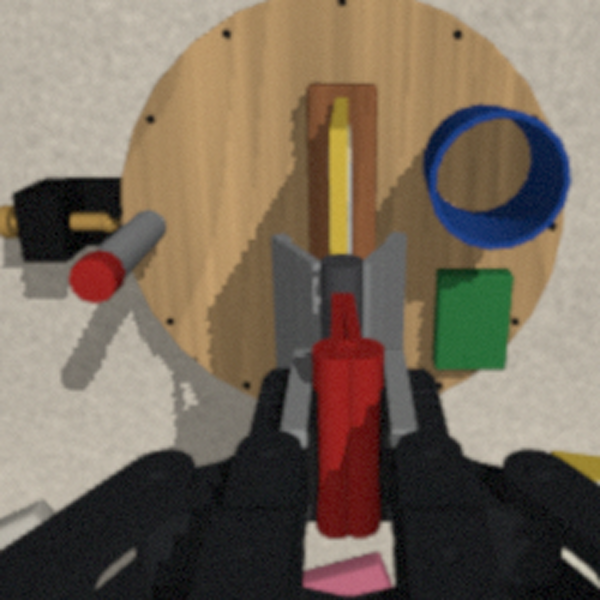

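```bash
python3 - <<'E'
from h import *
c=lc("w18");t=np.radians(86);d=np.array([np.cos(t),np.sin(t)]);n=np.array([d[1],-d[0]]);o=np.array([617.2,189.6])
def g(u,v,z):
    p=onz("wrist",(u/2.4+110,v/2.4+90),z,c)[:2]-o;return (p@n).round(1),(p@d).round(1)
print("jaws",g(272,237,119),g(406,235,119),"barrel",g(321,262,149),g(363,262,149),"card far",g(339,127,135),"card near",g(340,250,135),"bars",g(314,345,193),g(384,345,193),g(318,530,193),g(382,530,193))
E
```

```text
jaws (np.float64(-21.2), np.float64(23.9)) (np.float64(21.7), np.float64(24.6)) barrel (np.float64(-4.3), np.float64(26.3)) (np.float64(7.2), np.float64(26.4)) card far (np.float64(0.6), np.float64(61.1)) card near (np.float64(0.8), np.float64(25.0)) bars (np.float64(-4.1), np.float64(23.7)) (np.float64(10.7), np.float64(23.7)) (np.float64(-3.9), np.float64(-24.8)) (np.float64(11.2), np.float64(-24.8))
```

send_rows(
  moves=[
    [[0,0.1,-0.2,0,1.0],[0,0,0,0,1.0],[0,0,0,0,1.0],[0,0,0,0,1.0],[0,0,0,0,1.0]],
  ],
)

```text
time_s: 21.02
position: [619.2, 193.7, 184.8]
tool_rot: [0.707, -0.707, 0.024, -0.024]
force: [-0.1, 0.3, -1.0]
width: 13.1
```

```bash
python3 - <<'E'
from h import *
st(); j=shot("wrist","w19"); s=shot("scene","c19")
cv2.imwrite("pics/v19.png",np.hstack([j[60:360,90:390],s[100:400,100:400]]))
E
```

```text
t 21.02 pos [619.2 193.7 184.8] x [ 0.998 -0.069  0.   ] y [ 0.  0. -1.] z [0.069 0.998 0.   ] F [-0.1  0.3 -1. ] w 13.1 q [0.12 0.39 1.43 0.   1.31 0.19]Traceback (most recent call last):
  File "<stdin>", line 3, in <module>
    return _nx.concatenate(arrs, 1, dtype=dtype, casting=casting)
           ~~~~~~~~~~~~~~~^^^^^^^^^^^^^^^^^^^^^^^^^^^^^^^^^^^^^^^
ValueError: all the input array dimensions except for the concatenation axis must match exactly, but along dimension 0, the array at index 0 has size 300 and the array at index 1 has size 284
```

View pics/w19.png

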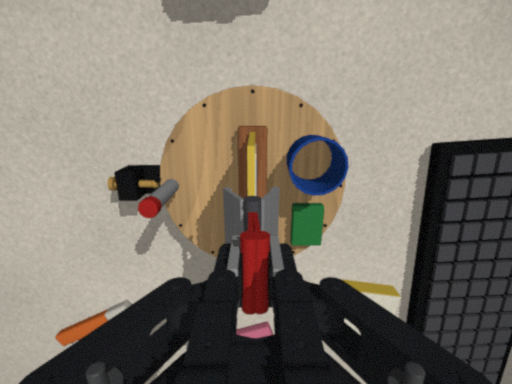

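View pics/c19.png

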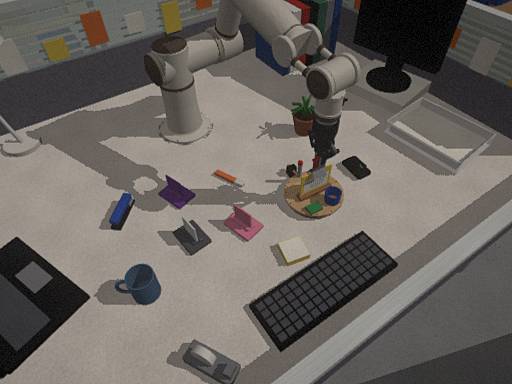

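The wrist view shows the clip astride the card at (252,205), with the peg and plunger in line at (150,205)/(130,183). The scene view shows the bystanders where they were. I am handing in.

```bash
python3 -c "
from cell import manip
print(manip.hand_in()); print(manip.get_state()['width'])"
```

```text
the job is handed in; nothing more can be done
None
the job is handed in; nothing more can be done
```

I turned the stand anticlockwise by its peg until it sat in its detent. I then squeezed the red clip open, lifted it off the dark steel park, and lowered it over the middle of the yellow card. The job was handed in at about 21 s with the clip still held open there.

**Last checks**
- **Detent:** a close-up after the fingers let go showed the plunger midway between the two ridges. Later wrist views still showed the peg in line with it.
- **Jaws:** they stand about 21 mm to each side of the card, square to it. Their centre is within about 2 mm of the card's middle, by my reading of the pictures.
- **Height:** I estimate the jaw tips reach about 16 mm below the card's top edge, with the barrel about 7 mm clear above it.
- **Contact:** the tool feels about 1 N, which is roughly the clip's weight, and no sideways push, so the clip does not seem to touch the stand.
- **Other things on the desk:** they look unmoved in the last scene picture.

**What did not go cleanly**
- **First squeeze:** it left the clip leaning about 7°. I let it close back on the tongue and squeezed again, raising the gripper as it closed; a lean of about 2° remains.
- **Finger opening:** it reads 13 mm, less than the 17 mm given for the handle bars at the stop. I took this to be give under the grip force, because the jaws look fully spread.

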